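# Load a wire spool onto the braked pay-off spindle

### The arm

A 6-joint arm with a two-finger parallel gripper is mounted at the origin on a cart in front of the work surface, level with it; the furniture and walls round the work are solid. World frame = base frame: x ahead of the robot, y to its left, z up, the work surface at z = 0. Lengths are in mm, angles in rad, forces in N, time in s.
With the tool pointing down it reaches from about 300 to 750 mm from the base axis. Payload 8.5 kg.
Tool frame: the origin (TCP) lies at the very end of the fingers, on their centre line; the grasp point (between the pads) lies behind it (manip.pinch_z is the y of the grasp point in the tool frame, in mm); y points along the fingers, x is the direction in which the jaws open and shut, and the axes are right-handed (so a half turn about y gives the same grasp; the last joint's range is limited). The gripper opens to 88 mm and grips with 3 to 60 N. Pads are 18 mm wide; open, the fingers measure 123 mm over their backs; the gripper's body (75 mm by 187 mm) begins 45 mm behind the grasp point.
Start: joints at [-1.493, 0.381, 1.297, -0, 1.464, -0.215], TCP at [158.743, -526.575, 238.748] pointing down, gripper open.
Joint ranges: [-3.11, 3.11], [-0.89, 2.33], [0.22, 2.48], [-1.42, 4.56], [0.17, 2.85], [-2.88, 2.88]. Speed limits (rad/s): [2.39, 2.39, 3.14, 3.14, 3.14, 3.14].

### API

Orientations are given as a unit quaternion [x, y, z, w].
In Python, from bench import sensors, snapshot, camera_info, job, manip gives the robot as it stands.
- The arm moves only by the shell command python3 -m pendant 'ROWS' [FORCE]. ROWS is text: rows parted by semicolons, each of 7 numbers parted by spaces: the shift along the tool's x, y, z in m, then the turn, a rotation vector about the tool's x, y, z in degrees, then the opening, from 0 (shut) to 1 (fully open). A call has 1 to 5 rows; each row shifts and turns the commanded pose from where the row before left it, along the tool's axes as they then stand; what a row does not reach is not made up. A row lasts 1/12 s, in which the tool goes at most 41.7 mm and 7.16 degrees, less where a joint would pass 70% of its speed; a pose out of reach is approached as far as the arm can. A call is refused whole if a number of a shift passes 0.0417 or a number of a turn 7.16, either way. A call with a gripper value outside its range is refused whole. The fingers move at their own pace and stop on an object; FORCE is the grip in N (left out, the last holds). Time passes only in rows, so rows that do not move let the fingers close. It gives the time, the measured TCP pose, the force and the opening at its end, in the units of the state.
- sensors.get_state(): the state, without advancing time (a new reading comes with each control period).
- snapshot(name): name is "scene" or "side" or "wrist"; returns (picture, depth): 480x640x3 uint8, red, green, blue; 480x640 float32, mm along the optical axis (not along the pixel's ray), 0 where there is no reading.
- camera_info(name): a dict with "fovy" (degrees; the focal length in pixels is half the picture's height over the tangent of half this angle, whatever the lens; pixels are square), "cx", "cy" (the principal point, pixels), "R" (3x3) and "t" (3): a world point X has camera coordinates R X + t. Camera axes: x right, y down, z forward; pixel columns grow to the right and rows downward; lengths in mm; the calibration is good to about 2 mm. The wrist camera is an equidistant fisheye: a pixel r from the principal point sees the ray r / f radians off the axis. A picture is of the moment at which its call begins: read the wrist's pose just before it. camera_info takes no time and is no camera call; for the wrist camera it gives the pose at the moment of the call.
- job.sign_off(): hands the job in, once; it reports no verdict.
The state is a dict: "time": time; "q": joint angles; "joint_velocities": joint speeds; "effort": joint torques, N m; "eef_pos": TCP position; "tcp_rot": TCP orientation; "wrist_force": force on the tool from outside, world axes, zero at the start; "torque": the same for the moment, N m; "gripper_width": opening from 0.0 (shut) to 1.0 (fully open).
Only numpy, scipy, OpenCV 4.12 (cv2) and the standard library are available. Lean on these libraries where they do the work, as an engineer would, in place of code of your own. Each camera call takes 0.05 s, during which the arm holds its last target.

### The job

Hang the full spool of copper wire on the slanted spindle of the green pay-off stand: slide it down the spindle, turn it gently until the drive pin of the brake disc drops into one of the slots of its flange, and leave it there fully home, flush on the disc. Do not force it, for the pin bends easily; do not tip the spool over, and leave the other things on the bench where they are.

Things in the scene. Friction and masses are not known exactly. Their poses are not given: they have to be found in the camera images.
- wire_spool: loose spool full of copper wire, black flanges, 60 mm across, 38 mm high, about 0.3 kg, standing upright. Origin: centre of its underside, z up its axis. Through bore 20 mm. Its lower flange has 4 drive slots, 9 mm deep, at 14.5 to 25.5 mm from the axis, each about 24 degrees wide, centred on its +x, +y, -x, -y directions. Can be gripped all over its round side.
- spindle: steel spindle of the stand, 17 mm thick, rising towards the robot, tilted 40 degrees from upright. Origin: on its axis at the face of the brake disc, where the seated spool's underside lies; z up the axis. Its straight part ends at z = 48 mm, then a cone to a 6 mm tip at z = 62 mm. It does not turn.
- payoff_stand: green pay-off stand fixed to the bench, base 130 x 104 mm, spindle to its front (-x); origin under the base. Brake disc (52 mm) round the spindle's foot, with one brass drive pin: 5.6 mm thick, round top, standing 7.5 mm off the face, 20 mm from the axis. The disc's angle differs each time and is not reported; the brake holds it with 0.22 N m. Over 25 N on pin or disc bends the pin.
- amber_vial: amber vial, loose, 54 mm wide and 120 mm high, standing near the stand; origin under its centre; leave alone
- yellow_tube: yellow bead tube with black cap, loose, 25 mm wide and 76 mm high, standing; origin under its centre; leave alone
- bench_block: steel bench block, loose, 62 x 62 x 18 mm, lying flat; origin under its centre; leave alone

How it is judged (in metres and radians):
On the way:
1. the spool is threaded on the spindle, in line with it, and slides down (x of wire_spool in the frame of spindle between -0.004 and 0.004 m and y of wire_spool in the frame of spindle between -0.004 and 0.004 m and angle between the z axis of wire_spool and the z axis of spindle, either way round below 0.08 rad and z of wire_spool in the frame of spindle between 0.003 and 0.034 m), for 0.1 s.
At the end, for the whole second after the job is handed in: The spool sits on the spindle with the pin in a slot: its underside within 2 mm of the brake disc's face, its centre within 4 mm of the spindle's axis, its axis within 0.08 rad of it, at rest (x of wire_spool in the frame of spindle between -0.004 and 0.004 m and y of wire_spool in the frame of spindle between -0.004 and 0.004 m and angle between the z axis of wire_spool and the z axis of spindle, either way round below 0.08 rad and z of wire_spool in the frame of spindle between -0.002 and 0.002 m and linear speed of wire_spool below 0.02 m/s and angular speed of wire_spool below 0.15 rad/s); the robot touches nothing.
It fails at once if the spool pressed or pushed against the brake disc and its pin with more than 25 N (contact force between wire_spool and brake_disc above 25 N).
It fails at once if the spool tipped over (more than 65 degrees) (angle between wire_spool's own z axis and vertical above 1.13 rad).
It fails at once if the amber vial moved by more than 20 mm (distance of amber_vial from where it was at the start of the episode above 0.02 m).
It fails at once if the yellow bead tube moved by more than 20 mm (distance of yellow_tube from where it was at the start of the episode above 0.02 m).
It fails at once if the steel bench block moved by more than 20 mm (distance of bench_block from where it was at the start of the episode above 0.02 m).
It also fails if it takes over 61 s, if anything falls off the work surface, if the arm or the gripper's body presses on something with over 40 N, if the wrist force passes 120 N, or if a joint passes its speed limit or range.

## Working session

There is one attempt and no reset: what is moved stays moved. The work goes in short steps, Python scripts to look and compute and a shell command to move; the robot and the scene stay as the last step left them, time stands still between calls to the robot, and variables do not carry over. Pictures are saved under pics/ and viewed, and the job is handed in when it is done.

```bash
ls; mkdir -p pics
python3 - <<'E'
from bench import sensors, snapshot, camera_info, job, manip
import cv2
print(sensors.get_state(), manip.pinch_z, [a for a in dir(manip) if a[0]!='_'])
for n in ["scene","side","wrist"]:
    print(n,camera_info(n)); p,d=snapshot(n); cv2.imwrite(f"pics/{n}0.png",p[:,:,::-1])
    import numpy as np; np.save(f"{n}0.npy",d)
E
```

```text
pics
{'time': 0.0, 'q': array([-1.49328063e+00,  3.81184851e-01,  1.29824013e+00,  4.37180568e-06,
        1.46358470e+00, -2.15342475e-01]), 'joint_velocities': array([-5.68681862e-04, -4.54770535e-05, -7.55520449e-04,  1.28939107e-03,
        7.49311076e-04,  6.99794891e-04]), 'effort': array([-1.43963007e-03, -4.37935710e+01, -2.24557596e+01,  7.12402398e-02,
        3.52644233e-02, -1.41521737e-04]), 'eef_pos': array([ 158.73431544, -526.31173944,  238.15071096]), 'tcp_rot': array([-0.56722333,  0.42202391, -0.42136818,  0.56798096]), 'wrist_force': array([-0.15069392,  0.32931891, -0.10423272]), 'torque': array([ 0.02448471, -0.00374919,  0.04258478]), 'gripper_width': 1.0011147382893746} -18.700000000000003 ['Unreachable', 'pinch_z']
scene {'fovy': 46.15668164970359, 'cx': 320.13747139737586, 'cy': 236.03528907078575, 'R': array([[-0.6485981 , -0.76104912, -0.01116918],
       [-0.4767105 ,  0.41762499, -0.77352212],
       [ 0.59335285, -0.49638051, -0.63367088]]), 't': array([312.50658156, 358.4654025 , 721.8637653 ])}
side {'fovy': 53.62343463104469, 'cx': 320.26654845189097, 'cy': 244.1204860601223, 'R': array([[ 0.99993739, -0.00224382, -0.01096247],
       [-0.01060756, -0.50197032, -0.86481979],
       [-0.00356234,  0.86488193, -0.5019627 ]]), 't': array([-560.61837403,   61.49773651,  941.11197102])}
wrist {'fovy': 65.70646984690485, 'cx': 319.5703132709754, 'cy': 242.40502396955117, 'R': array([[ 2.88754200e-01, -9.57403092e-01, -5.76315485e-04],
       [-9.17262239e-01, -2.76820034e-01,  2.86357562e-01],
       [-2.74319151e-01, -8.21583163e-02, -9.58122651e-01]]), 't': array([-549.32311442,  -39.22414322,  389.27401857])}
```

View pics/scene0.png

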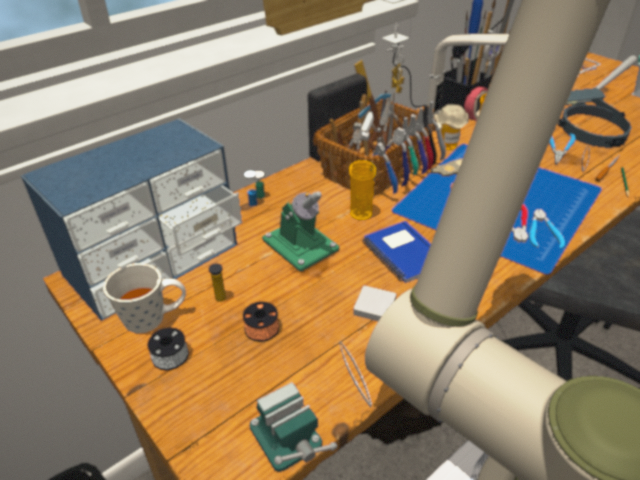

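View pics/side0.png

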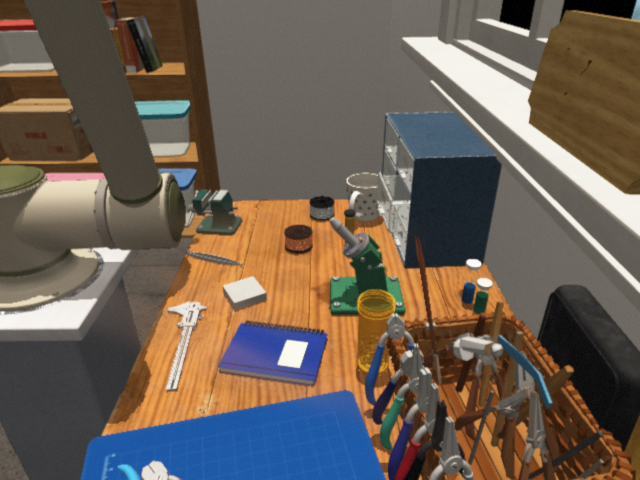

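View pics/wrist0.png

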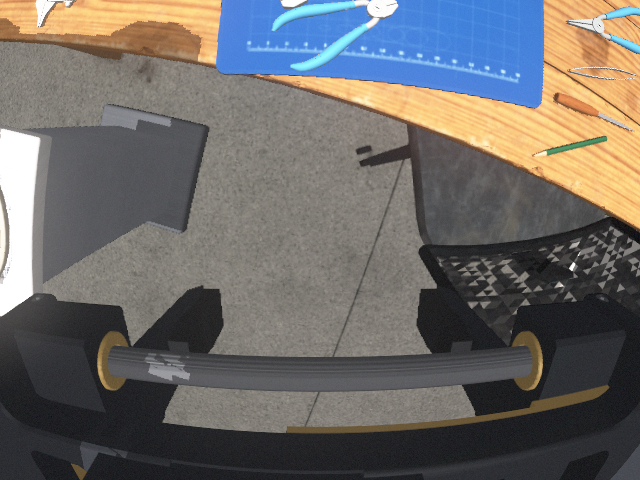

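The scene view shows the copper spool at about (261,321), the stand with its spindle at (300,225), the vial at (362,190), the tube at (217,283) and the block at (375,303). In the side view the spool is at (298,239) and the stand at (365,275). The wrist view shows only the floor and bench edge.

```bash
cat > h.py <<'E'
import numpy as np, cv2
from bench import sensors, snapshot, camera_info, manip
from scipy.spatial.transform import Rotation as Rn
def f(ci): return 240/np.tan(np.radians(ci['fovy'])/2)
def ray(ci,u,v,fish=False):
    x=(np.asarray(u,float)-ci['cx'])/f(ci); y=(np.asarray(v,float)-ci['cy'])/f(ci)
    if fish:
        r=np.hypot(x,y); s=np.where(r>1e-9,np.sin(r)/np.maximum(r,1e-9),1.); d=np.stack([x*s,y*s,np.cos(r)],-1)
    else: d=np.stack([x,y,np.ones_like(x)],-1)
    return d
def pts(ci,u,v,z,fish=False):
    d=ray(ci,u,v,fish); d=d/d[...,2:]*np.asarray(z,float)[...,None]
    return (d-ci['t'])@ci['R']
def cloud(ci,dep,fish=False):
    v,u=np.mgrid[0:480,0:640]; return pts(ci,u,v,dep,fish)
def onplane(ci,u,v,h,fish=False):
    d=ray(ci,u,v,fish)@ci['R']; c=-ci['R'].T@ci['t']; return c+d*((h-c[2])/d[...,2])[...,None]
def proj(ci,X,fish=False):
    c=np.asarray(X)@ci['R'].T+ci['t']
    if fish:
        r=np.hypot(c[...,0],c[...,1]); th=np.arctan2(r,c[...,2]); k=th/np.maximum(r,1e-9)
        return np.stack([ci['cx']+f(ci)*k*c[...,0],ci['cy']+f(ci)*k*c[...,1]],-1)
    return np.stack([ci['cx']+f(ci)*c[...,0]/c[...,2],ci['cy']+f(ci)*c[...,1]/c[...,2]],-1)
E
python3 - <<'E'
from h import *
for n,boxes in dict(scene=dict(spool=(235,295,285,345),stand=(255,345,180,275),tube=(205,232,258,305),vial=(345,380,155,225),block=(350,400,280,325)),
 side=dict(spool=(280,318,222,255),stand=(322,410,210,318),tube=(340,360,205,235),block=(218,272,272,312),vial=(355,398,285,380))).items():
    ci=camera_info(n); P=cloud(ci,np.load(n+"0.npy"))
    img=cv2.imread(f"pics/{n}0.png")
    print(n,'cam',-ci['R'].T@ci['t'])
    for k,(a,b,c,d) in boxes.items():
        Q=P[c:d,a:b].reshape(-1,3); Q=Q[(Q[:,2]>6)&(Q[:,2]<300)]
        print(k,len(Q),Q.min(0).round(),np.median(Q,0).round(),Q.max(0).round())
    a,b,c,d=boxes['stand']; a-=60; b+=20;d+=70 if n=='scene' else 0
    cv2.imwrite(f"pics/{n}_crop.png",cv2.resize(img[c:d,a:b],None,fx=4,fy=4,interpolation=cv2.INTER_CUBIC))
    print('crop',a,c)
E
```

```text
scene cam [-54.7445309  446.44784937 738.19540644]
spool 1110 [481.  77.   6.] [504. 111.  34.] [541. 137.  40.]
stand 3299 [ 574. -292.    6.] [625. -72.  18.] [847. -29. 163.]
tube 416 [609.  84.   6.] [615. 124.  51.] [723. 133.  77.]
vial 1830 [ 610. -401.    6.] [ 638. -249.   79.] [ 777. -221.  119.]
block 1289 [ 257. -115.    6.] [409. -58.  16.] [460.  71. 199.]
crop 195 180
side cam [ 564.58817227 -784.33862926  519.44180162]
spool 613 [484.  73.   6.] [514.  88.  32.] [544. 136.  38.]
stand 5815 [ 565. -318.    6.] [640. -95.  76.] [737. 247. 163.]
tube 398 [595. -94.   6.] [625. 112.  60.] [653. 227. 155.]
block 846 [ 380. -119.    6.] [423. -84.  16.] [463. -38.  19.]
vial 3554 [ 613. -389.    6.] [ 639. -271.   90.] [702. -61. 143.]
crop 262 210
```

View pics/scene_crop.png

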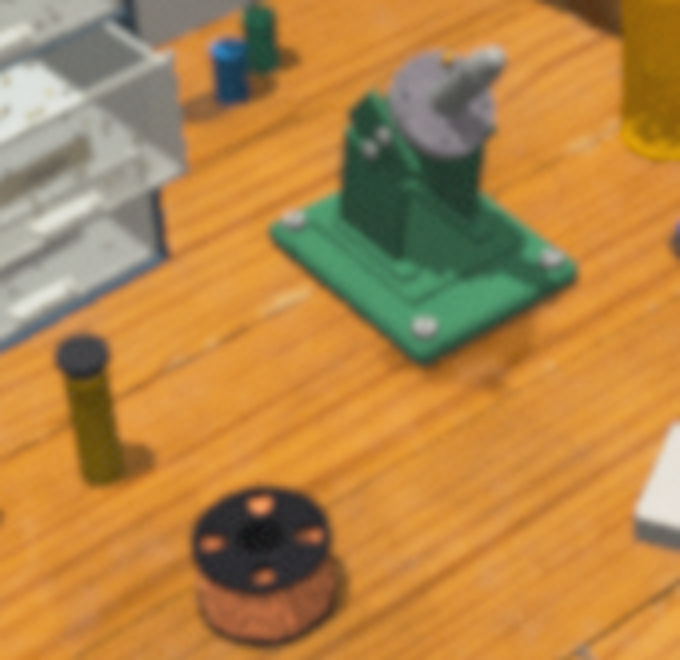

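View pics/side_crop.png

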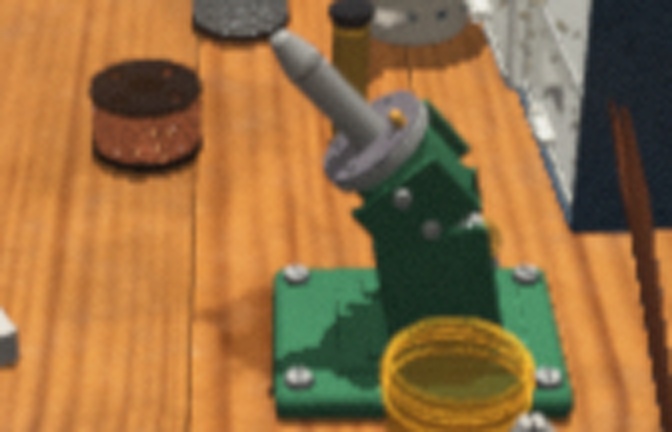

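```bash
cat > fit.py <<'E'
from h import *
from scipy.optimize import least_squares
def fitspindle(P,p0,lab):
    # P: Nx3 cloud near stand; iterative
    psi0=p0
    def axis(psi): return np.array([-np.sin(np.radians(40))*np.cos(psi),-np.sin(np.radians(40))*np.sin(psi),np.cos(np.radians(40))])
    return axis
E
python3 - <<'E'
from h import *
from scipy.optimize import least_squares
s=np.sin(np.radians(40)); c=np.cos(np.radians(40))
for n in ['scene','side']:
    ci=camera_info(n); P=cloud(ci,np.load(n+"0.npy")); img=cv2.imread(f"pics/{n}0.png"); hsv=cv2.cvtColor(img,cv2.COLOR_BGR2HSV)
    reg=(P[...,0]>540)&(P[...,0]<720)&(P[...,1]>-160)&(P[...,1]<-20)&(P[...,2]>4)&(P[...,2]<180)
    green=reg&(hsv[...,0]>60)&(hsv[...,0]<90)&(hsv[...,1]>90)
    B=P[green&(P[...,2]<15)]
    (cx,cy),wh,ang=cv2.minAreaRect(B[:,:2].astype(np.float32)); print(n,'base',len(B),np.round([cx,cy,*wh,ang],1), np.median(B[:,2]))
    g=reg&(hsv[...,1]<70)&(P[...,2]>75)
    G=P[g]; print('grey',len(G),G.min(0).round(),G.max(0).round())
    np.save(f'grey_{n}.npy',G)
    # fit: axis base point (x,y at z=130 level), direction free, r=8.5 on points of z>115
    S=G[G[:,2]>122]
    def res(p):
        d=np.array([p[2],p[3],1]); d/=np.linalg.norm(d); o=np.array([p[0],p[1],135.]); v=S-o; v=v-np.outer(v@d,d); 
        return np.linalg.norm(v,axis=1)-8.5
    for z1 in (150,146):
        S=G[(G[:,2]>118)&(G[:,2]<z1)]
        r=least_squares(res,[600,-90,-.84,0],loss='soft_l1',f_scale=1.); d=np.array([r.x[2],r.x[3],1]); 
        print('axis',len(S),r.x.round(3),'tilt',np.degrees(np.arctan(np.hypot(*d[:2]))),'az',np.degrees(np.arctan2(d[1],d[0])),'rms',np.sqrt(np.mean(r.fun**2)))
E
```

```text
scene base 1129 [637.8 -79.7  99.5 125.5  89.9] 11.588571874100921
grey 634 [ 575. -105.   76.] [656. -53. 163.]
axis 228 [ 6.00902e+02 -8.24170e+01 -1.92600e+00 -3.26000e-01] tilt 62.888410196659976 az -170.39841089454464 rms 4.0436346809914365
axis 215 [ 5.98043e+02 -8.33400e+01 -2.15700e+00 -4.07000e-01] tilt 65.5032265933628 az -169.3142377775294 rms 4.091063642037107
side base 891 [642.4 -88.  101.4 125.   88.8] 11.88032872663366
grey 693 [ 578. -115.   80.] [663. -58. 163.]
axis 338 [ 6.06468e+02 -8.48520e+01 -2.04600e+00  3.71000e-01] tilt 64.32043624896403 az 169.71047508322377 rms 4.464997239142315
axis 309 [ 6.02776e+02 -8.36510e+01 -2.33600e+00  4.52000e-01] tilt 67.20788357810233 az 169.04140976336677 rms 4.561687798955122
```

Run:
```python
from h import *
s=sensors.get_state(); print(Rn.from_quat(s['tcp_rot']).as_matrix().round(3))
# spool top circle & windows in scene
ci=camera_info('scene'); img=cv2.imread("pics/scene0.png")
for n in ['scene','side']:
    ci=camera_info(n); P=cloud(ci,np.load(n+"0.npy"))
    m=(np.abs(P[...,0]-513)<60)&(np.abs(P[...,1]-106)<60)&(P[...,2]>34)&(P[...,2]<44)
    T=P[m]; (x,y),r=cv2.minEnclosingCircle(T[:,:2].astype(np.float32)); print(n,len(T),x,y,r,np.median(T[:,2]))
```

```text
[[ 0.289 -0.     0.957]
 [-0.957  0.001  0.289]
 [-0.001 -1.     0.   ]]
scene 535 511.6404724121094 107.66403198242188 30.30136489868164 35.75124647489046
side 262 512.703857421875 104.45764923095703 31.55473518371582 35.71969722964084
```

Run:
```python
from h import *
s=sensors.get_state(); R=Rn.from_quat(s['tcp_rot']).as_matrix(); ci=camera_info('wrist')
c=-ci['R'].T@ci['t']; print('cam in tool',R.T@(c-s['eef_pos']),'fwd',R.T@ci['R'][2],'right',R.T@ci['R'][0],'down',R.T@ci['R'][1])
print('delta tool', R.T@(np.array([512,106,190])-s['eef_pos']))
for n in ['scene','side']:
    P=cloud(camera_info(n),np.load(n+"0.npy"))
    m=(np.abs(P[...,0]-512)<70)&(P[...,1]>140)&(P[...,1]<230)&(P[...,2]>15); 
    print(n, P[m].min(0) if m.any() else None, P[m].max(0) if m.any() else None)
```

```text
cam in tool [  -0.40404078 -145.64969484   73.9451884 ] fwd [ 6.14965396e-04  9.58053943e-01 -2.86587272e-01] right [ 9.99999803e-01 -6.24808515e-04  5.71030727e-05] down [-1.24354344e-04 -2.86587251e-01 -9.58054139e-01]
delta tool [-503.43348595   48.91101053  520.78894018]
scene [549.57315928 226.69557842  19.4135315 ] [577.62018562 229.92869808  38.58421623]
side [548.88415309 222.21299706  15.09370302] [579.78391471 229.87672165  37.11734823]
```

```bash
for i in 1; do python3 -m pendant '-0.028 0 0.029 0 0 0 1;-0.028 0 0.029 0 0 0 1;-0.028 0 0.029 0 0 0 1;-0.028 0 0.029 0 0 0 1;-0.028 0 0.029 0 0 0 1'; done
python3 -m pendant '-0.028 0 0.029 0 0 0 1;-0.028 0 0.029 0 0 0 1;-0.028 0 0.029 0 0 0 1;-0.028 0 0.029 0 0 0 1;-0.028 0 0.029 0 0 0 1'
python3 -m pendant '-0.028 0 0.029 0 0 0 1;-0.028 0 0.029 0 0 0 1;-0.028 0 0.029 0 0 0 1;-0.028 0 0.029 0 0 0 1;-0.028 0 0.029 0 0 0 1'
```

```text
time: 0.57
eef_pos: [257.6, -348.8, 238.6]
tcp_rot: [-0.567, 0.422, -0.422, 0.568]
wrist_force: [1.0, -0.3, 0.3]
gripper_width: 0.999
time: 0.98
eef_pos: [355.9, -172.9, 238.8]
tcp_rot: [0.567, -0.422, 0.422, -0.567]
wrist_force: [0.7, -0.6, 0.2]
gripper_width: 1.003
time: 1.4
eef_pos: [454.5, 3.3, 238.7]
tcp_rot: [0.568, -0.422, 0.422, -0.568]
wrist_force: [-0.1, -0.9, 0.0]
gripper_width: 1.006
```

```bash
python3 -m pendant '-0.028 0 0.029 0 0 0 1;-0.026 0 0.027 0 0 0 1;-0.026 0 0.028 0 0 0 1;0 0 0 0 0 0 1'
python3 - <<'E'
from h import *
s=sensors.get_state(); ci=camera_info('wrist'); p,d=snapshot('wrist'); np.save('w1.npy',d); np.savez('w1i.npz',**{k:ci[k] for k in ci})
cv2.imwrite('pics/w1.png',p[:,:,::-1]); print(s['eef_pos'],s['q'].round(3))
E
```

```text
time: 1.73
eef_pos: [513.0, 106.5, 238.0]
tcp_rot: [-0.568, 0.421, -0.42, 0.569]
wrist_force: [-0.4, 0.3, -0.6]
gripper_width: 1.005
[513.01784922 106.53288275 238.04752229] [-2.200e-02  3.350e-01  1.370e+00  1.000e-03  1.436e+00  1.251e+00]
```

View pics/w1.png

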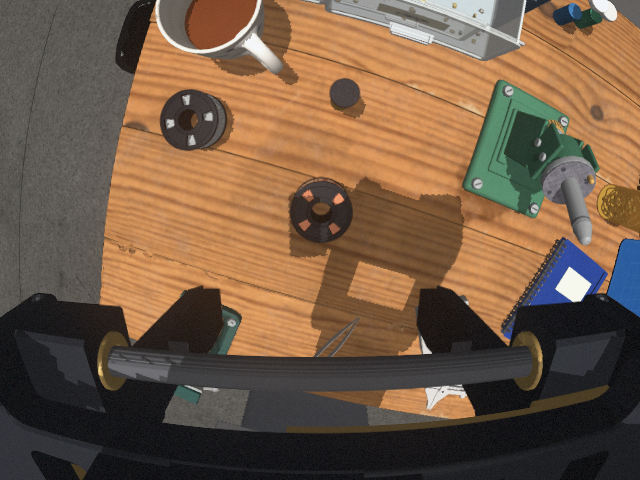

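The wrist view shows the copper spool at (321,211) with four windows, and the stand at (540,150) with its spindle running from about (568,175) to (586,240). The tube is at (345,93).

Run:
```python
from h import *
ci=dict(np.load('w1i.npz')); d=np.load('w1.npy'); img=cv2.imread('pics/w1.png')
a=cv2.resize(img[170:250,280:360],None,fx=5,fy=5,interpolation=cv2.INTER_CUBIC); b=cv2.resize(img[110:260,500:620],None,fx=4,fy=4,interpolation=cv2.INTER_CUBIC)
cv2.imwrite('pics/w1a.png',a); cv2.imwrite('pics/w1b.png',b)
P=cloud(ci,d,True)
m=(np.abs(P[...,0]-513)<50)&(np.abs(P[...,1]-106)<50)&(P[...,2]>34)&(P[...,2]<44)
T=P[m]; print(len(T),cv2.minEnclosingCircle(T[:,:2].astype(np.float32)),np.median(T[:,2]))
v,u=np.mgrid[0:480,0:640]; Q=onplane(ci,u,v,38.,True)
# black flange on plane z=38, ring contour
hsv=cv2.cvtColor(img,cv2.COLOR_BGR2HSV)
near=np.hypot(Q[...,0]-513,Q[...,1]-106)<45
cop=near&(hsv[...,1]>90)&(hsv[...,0]<20)&(np.hypot(Q[...,0]-513,Q[...,1]-106)<28)
n,l,st,ce=cv2.connectedComponentsWithStats(cop.astype(np.uint8))
for i in range(1,n):
    if st[i,4]>15:
        X=Q[l==i].mean(0); print(st[i,4],ce[i].round(1),X.round(1),'r',np.hypot(X[0]-513,X[1]-106).round(1),'ang',np.degrees(np.arctan2(X[1]-106,X[0]-513)).round(1))
```

```text
2393 ((513.3907470703125, 106.04464721679688), 30.515159606933594) 37.52548167472999
115 [307.7 195.7] [525.4 122.5  38. ] r 20.6 ang 53.0
107 [337.8 199.2] [530.5  94.4  38. ] r 21.0 ang -33.6
362 [320.7 211.9] [514.  106.2  38. ] r 1.0 ang 10.3
118 [304.4 224.9] [497.3 117.4  38. ] r 19.4 ang 144.0
105 [333.8 228.1] [502.5  89.5  38. ] r 19.6 ang -122.4
```

View pics/w1a.png

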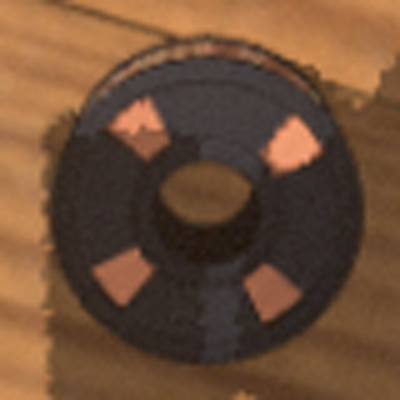

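View pics/w1b.png

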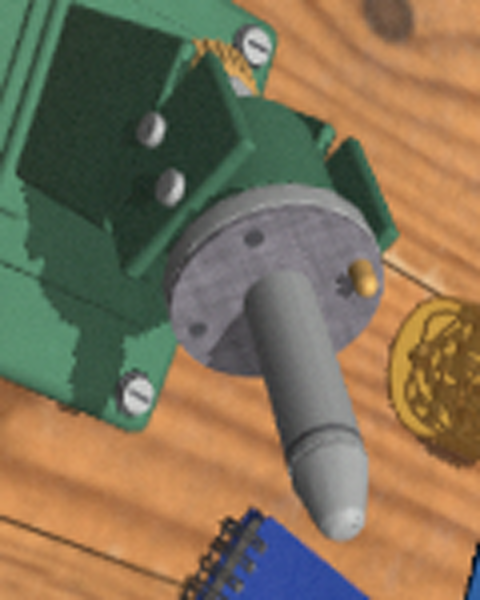

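The spool's windows are at bearings of about 55° mod 90°, centred on (513.7,106.0). On the disc the brass pin is visible at crop (363,278), which is full-frame (590.7,179.5).

```bash
cat > spin.py <<'E'
from h import *
from scipy.optimize import least_squares
def run(ci,d,img,fish):
    P=cloud(ci,d,fish); hsv=cv2.cvtColor(img,cv2.COLOR_BGR2HSV)
    reg=(P[...,0]>550)&(P[...,0]<690)&(P[...,1]>-125)&(P[...,1]<-40)&(P[...,2]>70)&(P[...,2]<175)
    G=P[reg&(hsv[...,1]<75)]
    # assumed tilt 40, azimuth 180+e ; params: x0,y0 (axis at z=135), e, tilt
    def ax(t,e): return np.array([-np.sin(t)*np.cos(e),-np.sin(t)*np.sin(e),np.cos(t)])
    o=np.array([600.,-84,135.]); t=np.radians(40); e=0.
    for it in range(8):
        a=ax(t,e); v=G-o; z=v@a; r=np.linalg.norm(v-np.outer(z,a),axis=1)
        ztip=np.max(z[r<9]); S=G[(r<12)&(z<ztip-16)&(z>ztip-45)]
        D=G[(r>12)&(r<27)&(np.abs(z-(ztip-62))<5)]
        def res(p):
            b=ax(p[2],p[3]); q=np.array([p[0],p[1],135.]); w=S-q; w=w-np.outer(w@b,b); return np.linalg.norm(w,axis=1)-8.5
        R=least_squares(res,[o[0],o[1],t,e],loss='soft_l1',f_scale=.7)
        if it<5: R=least_squares(lambda p:res([p[0],p[1],t,e]),[o[0],o[1]],loss='soft_l1',f_scale=.7); o=np.array([*R.x,135.])
        else: o=np.array([R.x[0],R.x[1],135.]); t,e=R.x[2:]
    a=ax(t,e); print('axis pt@135',o.round(1),'tilt',np.degrees(t).round(1),'az',np.degrees(e).round(1),'rms',np.sqrt(np.mean(R.fun**2)).round(2),len(S))
    D0=D.mean(0); n=np.linalg.svd(D-D0)[2][2]; n*=np.sign(n[2]); res=(D-D0)@n
    D=D[np.abs(res)<1.5]; D0=D.mean(0); n=np.linalg.svd(D-D0)[2][2]; n*=np.sign(n[2])
    k=((D0-o)@n)/(a@n); print('disc n tilt',np.degrees(np.arccos(n[2])).round(1),'az',np.degrees(np.arctan2(-n[1],-n[0])).round(1),len(D),'origin',(o+k*a).round(1))
    print('tip', (o+ztip*a).round(1),'len',(ztip-k).round(1))
    return G
if __name__=='__main__':
    print('w'); run(dict(np.load('w1i.npz')),np.load('w1.npy'),cv2.imread('pics/w1.png'),True)
    for n in ['scene','side']: print(n); run(camera_info(n),np.load(n+'0.npy'),cv2.imread(f'pics/{n}0.png'),False)
E
python3 spin.py
```

```text
w
axis pt@135 [602.1 -83.3 135. ] tilt 40.2 az -1.2 rms 0.57 549
disc n tilt 39.6 az -1.3 1161 origin [619.2 -83.7 114.8]
tip [578.4 -82.8 163.2] len 63.3
scene
axis pt@135 [599.1 -83.1 135. ] tilt 40.4 az 0.8 rms 0.76 77
disc n tilt 40.1 az -1.3 209 origin [617.8 -82.8 113. ]
tip [576.4 -83.4 161.7] len 63.9
side
axis pt@135 [601.  -83.1 135. ] tilt 42.1 az 0.4 rms 1.03 146
disc n tilt 39.7 az 0.3 192 origin [620.2 -83.  113.7]
tip [578.2 -83.3 160.2] len 62.7
```

Run:
```python
from h import *
ci=dict(np.load('w1i.npz'));img=cv2.imread('pics/w1.png')
e=np.radians(-1.0);t=np.radians(40)
a=np.array([-np.sin(t)*np.cos(e),-np.sin(t)*np.sin(e),np.cos(t)]); O=np.array([619.2,-83.5,114.6])
X=np.cross([0,0,1.],a); X/=np.linalg.norm(X); Z=np.cross(X,-a); print('X',X.round(3),'Z',Z.round(3))
hsv=cv2.cvtColor(img,cv2.COLOR_BGR2HSV); m=(hsv[...,0]>12)&(hsv[...,0]<28)&(hsv[...,1]>110)
m[:, :584]=0;m[:,597:]=0;m[:170]=0;m[188:]=0
v,u=np.nonzero(m); print(len(u),u.mean(),v.mean())
def hit(ci,u,v,h,fish):
    d=ray(ci,np.array(u),np.array(v),fish)@ci['R']; c=-ci['R'].T@ci['t']; return c+d*(((O+h*a-c)@a)/(d@a))
for h in (3,4,5):
    p=hit(ci,u.mean(),v.mean(),h,True)-O; print('w',h,'r',np.hypot(p@X,p@Z).round(1),'beta',np.degrees(np.arctan2(p@Z,p@X)).round(1))
for n,px in dict(scene=(307.5,195.),side=(361.2,239.5)).items():
    p=hit(camera_info(n),*px,4,False)-O; print(n,'r',np.hypot(p@X,p@Z).round(1),'beta',np.degrees(np.arctan2(p@Z,p@X)).round(1))
```

```text
X [-0.017 -1.     0.   ] Z [ 0.766 -0.013  0.643]
62 591.758064516129 180.0
w 3 r 21.2 beta 52.7
w 4 r 21.1 beta 55.8
w 5 r 21.1 beta 58.8
scene r 17.0 beta 52.1
side r 22.6 beta 51.4
```

```bash
python3 -m pendant '0 0 0 0 5.17 0 1;0 0 0 0 5.17 0 1;0 0 0 0 5.17 0 1;0.0005 0.04 0.0007 0 0 0 1;0 0.04 0 0 0 0 1'
python3 -m pendant '0 0.04 0 0 0 0 1;0 0.04 0 0 0 0 1;0 0.02 0 0 0 0 1;0 0 0 0 0 0 1'
python3 - <<'E'
from h import *
s=sensors.get_state(); R=Rn.from_quat(s['tcp_rot']).as_matrix();print(R.round(3),s['eef_pos'],s['q'].round(2))
print('to go tool',R.T@(np.array([513.7,106.0,9.3])-s['eef_pos']))
ci=camera_info('wrist'); p,d=snapshot('wrist'); np.save('w2.npy',d); np.savez('w2i.npz',**ci); cv2.imwrite('pics/w2.png',p[:,:,::-1])
E
```

```text
time: 2.2
eef_pos: [512.6, 100.3, 159.4]
tcp_rot: [-0.504, 0.493, -0.496, 0.506]
wrist_force: [2.4, -0.3, -2.6]
gripper_width: 0.998
time: 2.53
eef_pos: [509.4, 100.4, 55.0]
tcp_rot: [0.507, -0.497, 0.493, -0.503]
wrist_force: [-0.3, 0.3, -0.1]
gripper_width: 0.999
[[ 0.021 -0.009  1.   ]
 [-1.     0.     0.021]
 [-0.    -1.    -0.009]] [509.40308847 100.41440789  55.04660835] [-0.03  0.54  1.63 -0.    0.97  1.52]
to go tool [-5.48276756 45.70878381  4.80216683]
```

View pics/w2.png

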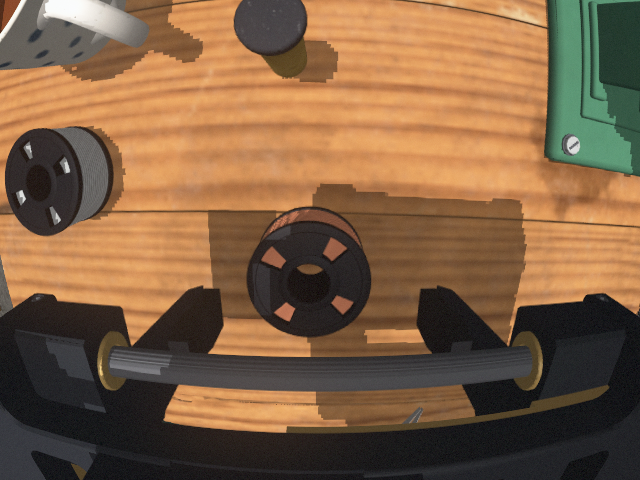

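The wrist view now shows the spool at (308,275) between the open jaws, slightly left of centre. That agrees with the computed 5 mm offset.

Run:
```python
from h import *
ci=dict(np.load('w2i.npz')); d=np.load('w2.npy'); img=cv2.imread('pics/w2.png'); P=cloud(ci,d,True)
m=(np.abs(P[...,0]-513)<50)&(np.abs(P[...,1]-106)<50)&(P[...,2]>35)&(P[...,2]<42)
T=P[m]; print(len(T),cv2.minEnclosingCircle(T[:,:2].astype(np.float32)),np.median(T[:,2]))
hsv=cv2.cvtColor(img,cv2.COLOR_BGR2HSV)
v,u=np.mgrid[0:480,0:640]; Q=onplane(ci,u,v,38.,True); C=[514,106]
rr=np.hypot(Q[...,0]-C[0],Q[...,1]-C[1])
cop=(rr<28)&(rr>11)&(hsv[...,1]>90)&(hsv[...,0]<20)
n,l,st,ce=cv2.connectedComponentsWithStats(cop.astype(np.uint8)); W=[]
for i in range(1,n):
    if st[i,4]>60: W.append(Q[l==i].mean(0)[:2]); print(st[i,4],W[-1].round(1))
W=np.array(W); c=W.mean(0); a=np.degrees(np.arctan2(*(W-c).T[::-1])); print(c,a.round(1),np.hypot(*(W-c).T))
```

```text
8952 ((513.6730346679688, 106.38040924072266), 30.48834800720215) 37.5278552105855
367 [531.4  94.6]
358 [526.3 122.8]
281 [503.2  89.9]
302 [498.1 117.7]
[514.74851698 106.25475129] [ -34.9   55.  -125.1  145.5] [20.28941269 20.20299365 20.04615297 20.24027717]
```

```bash
python3 -m pendant '-0.0058 0 0.0046 0.5 0 0 1;0 0.015 0 0 0 0 1;0 0.015 0 0 0 0 1;0 0.015 0 0 0 0 1;0 0 0 0 0 0 1'
python3 - <<'E'
from h import *
s=sensors.get_state(); R=Rn.from_quat(s['tcp_rot']).as_matrix();print(R.round(3),s['eef_pos'],s['wrist_force'])
print('to go tool',R.T@(np.array([513.9,106.3,9.3])-s['eef_pos']))
E
```

```text
time: 3.0
eef_pos: [517.1, 107.5, 13.8]
tcp_rot: [-0.503, 0.492, -0.497, 0.508]
wrist_force: [-0.2, -0.5, 0.6]
gripper_width: 1.002
[[ 0.022  0.009  1.   ]
 [-1.     0.     0.022]
 [-0.    -1.     0.009]] [517.10914334 107.45387364  13.75297137] [-0.21709496 -0.47876098  0.58148138]
to go tool [ 1.08322786  4.42365306 -3.27366621]
```

```bash
python3 -m pendant '0 0 0 -0.5 0 0 1;0 0 0 0 0 0 1;0 0 0 0 0 0 1'
python3 - <<'E'
from h import *
s=sensors.get_state(); R=Rn.from_quat(s['tcp_rot']).as_matrix();print(R.round(3),s['eef_pos'],s['wrist_force'])
print('to go tool',R.T@(np.array([513.9,106.3,9.3])-s['eef_pos']))
E
```

```text
time: 3.25
eef_pos: [517.9, 107.4, 15.3]
tcp_rot: [-0.505, 0.494, -0.495, 0.506]
wrist_force: [-0.2, -0.2, 0.2]
gripper_width: 0.996
[[ 0.022  0.003  1.   ]
 [-1.    -0.     0.022]
 [ 0.    -1.     0.003]] [517.9096121  107.39730951  15.2847345 ] [-0.16096735 -0.17147342  0.15166554]
to go tool [ 1.00760645  5.97291729 -4.05056942]
```

```bash
python3 -m pendant '0.001 0.006 -0.004 -0.15 0 0 1;0 0 0 0 0 0 1;0 0 0 0 0 0 1;0 0 0 0 0 0 1'
python3 - <<'E'
from h import *
s=sensors.get_state(); R=Rn.from_quat(s['tcp_rot']).as_matrix();print(R.round(3),s['eef_pos'],s['wrist_force'])
print('to go tool',R.T@(np.array([513.9,106.3,9.3])-s['eef_pos']))
E
```

```text
time: 3.58
eef_pos: [512.9, 106.3, 7.8]
tcp_rot: [0.506, -0.495, 0.494, -0.505]
wrist_force: [0.5, 0.8, 0.1]
gripper_width: 0.999
[[ 0.022 -0.003  1.   ]
 [-1.    -0.     0.022]
 [-0.    -1.    -0.003]] [512.9074668  106.27404555   7.81263146] [0.47662718 0.75207203 0.14356048]
to go tool [-0.00406938 -1.49002013  0.9888804 ]
```

```bash
python3 -m pendant '0 0 0 0 0 0 1';python3 -m pendant '0 0 0 0 0 0 1';python3 -m pendant '0 0 0 0 0 0 1;0 0 0 0 0 0 1'; python3 -m pendant '0 0 0 0 0 0 1;0 0 0 0 0 0 1'
```

```text
time: 3.67
eef_pos: [513.0, 106.3, 7.9]
tcp_rot: [0.506, -0.495, 0.494, -0.505]
wrist_force: [0.4, -0.3, 0.2]
gripper_width: 0.998
time: 3.75
eef_pos: [513.0, 106.3, 7.8]
tcp_rot: [0.506, -0.495, 0.494, -0.505]
wrist_force: [-1.2, -0.8, -0.0]
gripper_width: 1.0
time: 3.92
eef_pos: [513.0, 106.3, 7.8]
tcp_rot: [0.506, -0.495, 0.494, -0.505]
wrist_force: [0.3, 0.0, 0.4]
gripper_width: 1.002
time: 4.08
eef_pos: [512.9, 106.3, 7.7]
tcp_rot: [0.506, -0.495, 0.494, -0.505]
wrist_force: [-0.2, 0.2, 0.4]
gripper_width: 1.001
```

```bash
python3 -m pendant '0 -0.0017 0.001 0.15 0 0 1;0 0 0 0 0 0 1;0 0 0 0 0 0 1;0 0 0 0 0 0 1'; python3 -m pendant '0 0 0 0 0 0 0;0 0 0 0 0 0 0;0 0 0 0 0 0 0;0 0 0 0 0 0 0;0 0 0 0 0 0 0' 30;  python3 -m pendant '0 0 0 0 0 0 0;0 0 0 0 0 0 0;0 0 0 0 0 0 0;0 0 0 0 0 0 0;0 0 0 0 0 0 0' 30
```

```text
time: 4.42
eef_pos: [513.9, 106.3, 9.5]
tcp_rot: [-0.505, 0.494, -0.494, 0.506]
wrist_force: [0.5, 0.4, 1.0]
gripper_width: 1.0
time: 4.83
eef_pos: [513.9, 106.3, 9.5]
tcp_rot: [0.506, -0.494, 0.494, -0.505]
wrist_force: [-1.5, 0.0, 0.2]
gripper_width: 0.68
time: 5.25
eef_pos: [513.9, 106.3, 9.4]
tcp_rot: [0.506, -0.494, 0.494, -0.505]
wrist_force: [0.4, 0.1, 0.8]
gripper_width: 0.683
```

```bash
python3 -m pendant '0 -0.015 0 0 0 0 0;0 -0.03 0 0 0 0 0;0 -0.037 0 0 0 0 0;0 -0.037 0 0 0 0 0;0 -0.037 0 0 0 0 0'; python3 -m pendant '0 -0.037 0 0 0 0 0;0 0 0 6.66 0 0 0;0 0 0 6.66 0 0 0;0 0 0 6.66 0 0 0;0 0 0 6.66 0 0 0';  python3 -m pendant '0 0 0 6.66 0 0 0;0 0 0 6.66 0 0 0;0 0 0 0 0 0 0;0 0 0 0 0 0 0;0 0 0 0 0 0 0'
cat > chk.py <<'E'
from h import *
import sys
e=np.radians(-1.0);t=np.radians(40)
a=np.array([-np.sin(t)*np.cos(e),-np.sin(t)*np.sin(e),np.cos(t)]); O=np.array([619.2,-83.5,114.6])
Xs=np.cross([0,0,1.],a); Xs/=np.linalg.norm(Xs); Zs=np.cross(Xs,-a)
def chk(zs,twist=0.,off=9.4):
    s=sensors.get_state(); R=Rn.from_quat(s['tcp_rot']).as_matrix(); p=s['eef_pos']; sp=p+R[:,1]*off
    w=sp-O; print('t',s['time'],'spool in spindle: along X %.1f Z %.1f axial %.1f'%(w@Xs,w@Zs,w@a),'grip',s['gripper_width'].round(3),'F',s['wrist_force'].round(1),'tool F',(R.T@s['wrist_force']).round(1),'T',(R.T@s['torque']).round(2))
    G=np.stack([Xs,-a,Zs],1)@Rn.from_euler('y',twist,degrees=True).as_matrix()
    print('rotvec to go deg',np.degrees(Rn.from_matrix(R.T@G).as_rotvec()).round(2),'shift tool mm',(R.T@(O+a*(zs+off)-p)).round(1),'q',s['q'].round(2))
if __name__=='__main__': chk(*[float(x) for x in sys.argv[1:]])
E
python3 chk.py 75
```

```text
time: 5.67
eef_pos: [513.2, 106.4, 166.8]
tcp_rot: [0.506, -0.495, 0.494, -0.505]
wrist_force: [1.0, -0.4, -2.8]
gripper_width: 0.68
time: 6.08
eef_pos: [513.3, 106.4, 202.8]
tcp_rot: [-0.374, 0.366, -0.596, 0.609]
wrist_force: [-0.1, 0.2, -4.0]
gripper_width: 0.682
time: 6.5
eef_pos: [514.6, 106.3, 202.7]
tcp_rot: [-0.304, 0.297, -0.633, 0.647]
wrist_force: [0.1, 0.1, -1.8]
gripper_width: 0.678Traceback (most recent call last):
  File "chk.py", line 11, in <module>
    if __name__=='__main__': chk(*[float(x) for x in sys.argv[1:]])
                             ~~~^^^^^^^^^^^^^^^^^^^^^^^^^^^^^^^^^^^
  File "chk.py", line 8, in chk
    w=sp-O; print('t',s['time'],'spool in spindle: along X %.1f Z %.1f axial %.1f'%(w@Xs,w@Zs,w@a),'grip',s['gripper_width'].round(3),'F',s['wrist_force'].round(1),'tool F',(R.T@s['wrist_force']).round(1),'T',(R.T@s['torque']).round(2))
                                                                                                          ^^^^^^^^^^^^^^^^^^^^^^^^
AttributeError: 'float' object has no attribute 'round'
```

```bash
sed -i "s/s\['gripper_width'\].round(3)/round(float(s['gripper_width']),3)/" chk.py; python3 chk.py 80
```

```text
t 6.5 spool in spindle: along X -188.2 Z -26.1 axial 127.4 grip 0.678 F [ 0.1  0.1 -1.8] tool F [-0.1  1.5 -1.1] T [-0.6  -0.02 -0.03]
rotvec to go deg [ 0.28  1.74 -1.48] shift tool mm [189.9  42.4  20.5] q [-0.04  0.18  1.91  0.12  0.36  1.41]
```

```bash
python3 -m pendant '0.025 0 0.004 0.28 1.74 -1.48 0;0.035 0 0.004 0 0 0 0;0.035 0 0.004 0 0 0 0;0.035 0 0.004 0 0 0 0;0.035 0 0.004 0 0 0 0'; python3 -m pendant '0.024 0 0 0 0 0 0;0 0 0 0 0 0 0;0 0 0 0 0 0 0;0 0 0 0 0 0 0'; python3 chk.py 80
python3 - <<'E'
from h import *
for n in ['scene','side','wrist']:
    ci=camera_info(n); p,d=snapshot(n); np.save(n+'3.npy',d); np.savez(n+'3i.npz',**ci)
    cv2.imwrite(f'pics/{n}3.png',p[:,:,::-1])
    if n!='wrist':
        x,y=(240,120) if n=='scene' else (270,150)
        cv2.imwrite(f'pics/{n}3c.png',cv2.resize(p[y:y+150,x:x+150,::-1],None,fx=4,fy=4,interpolation=cv2.INTER_CUBIC))
E
```

```text
time: 6.92
eef_pos: [527.8, -49.6, 215.3]
tcp_rot: [0.296, -0.301, 0.646, -0.636]
wrist_force: [0.6, 0.8, -3.8]
gripper_width: 0.682
time: 7.25
eef_pos: [526.6, -72.0, 214.4]
tcp_rot: [0.296, -0.301, 0.646, -0.635]
wrist_force: [0.7, 0.5, -3.1]
gripper_width: 0.679
t 7.25 spool in spindle: along X -9.9 Z -6.9 axial 126.7 grip 0.679 F [ 0.7  0.5 -3.1] tool F [-0.6  2.8 -1.4] T [-0.6  -0.02  0.03]
rotvec to go deg [-0.02 -0.   -0.04] shift tool mm [ 9.9 46.7  6.9] q [-0.51  0.17  1.88  0.63  0.54  0.62]
```

View pics/scene3c.png

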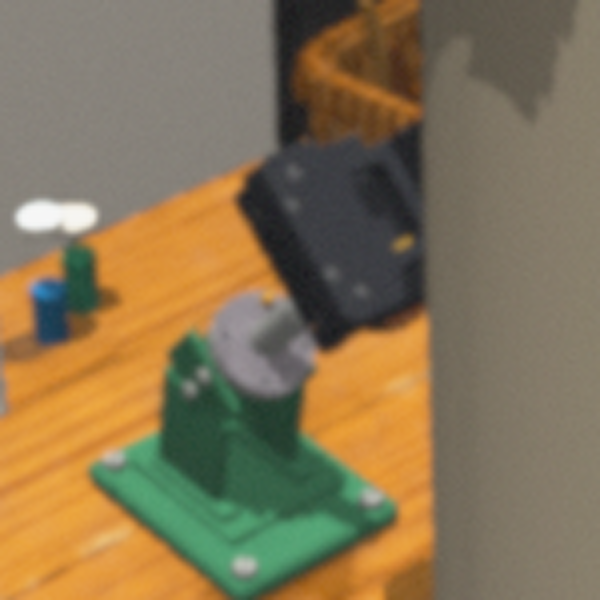

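View pics/side3c.png

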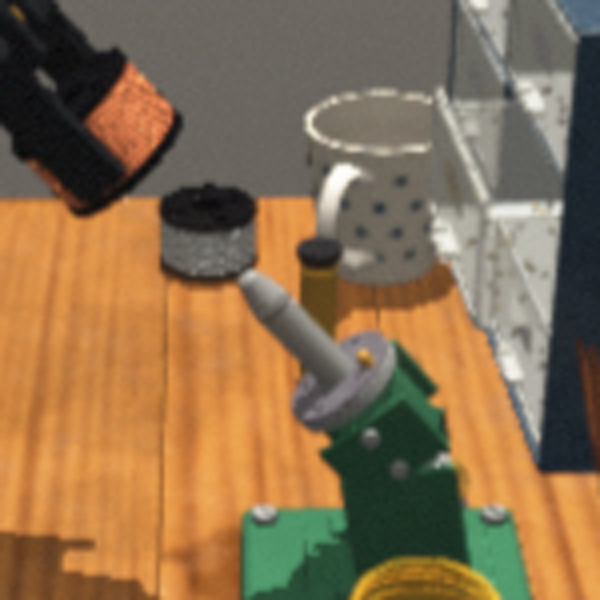

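View pics/wrist3.png

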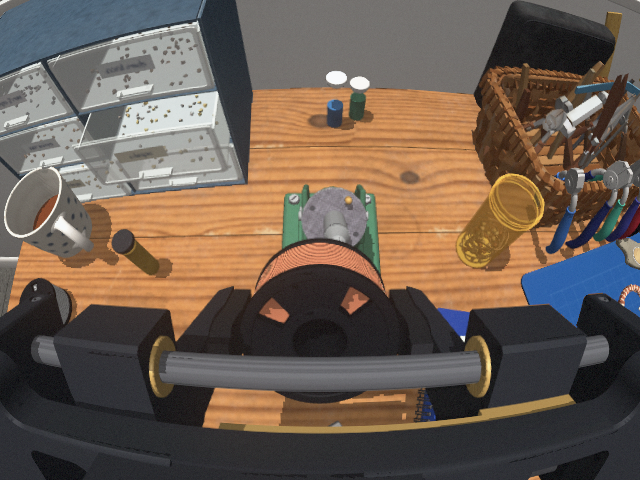

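The wrist view shows the disc at (333,214), the pin at (348,200), and two spool windows at (274,310) and (354,300). I can measure both angles from this one picture.

Run:
```python
import chk
from chk import *
import spin
ci=dict(np.load('wrist3i.npz')); d=np.load('wrist3.npy'); img=cv2.imread('pics/wrist3.png'); P=cloud(ci,d,True)
hsv=cv2.cvtColor(img,cv2.COLOR_BGR2HSV)
v,u=np.mgrid[0:480,0:640]
W=P-O; ax=W@a; 
# disc face points: grey, |axial|<4
w=W; r=np.hypot(w@Xs,w@Zs)
face=(np.abs(ax)<5)&(r<30)&(hsv[...,1]<75)&(v<245)
D=P[face]; D0=np.median(D,0); n=np.linalg.svd(D-D.mean(0))[2][2]; n*=np.sign(n[2]); print('face',len(D),'axial med',np.median(ax[face]),'n·a deg',np.degrees(np.arccos(n@a)),n.round(3))
# disc ellipse: mask outline bounding in Xs,Zs coordinates through plane intersect
def hit(u,v,h):
    dd=ray(ci,u,v,True)@ci['R']; c=-ci['R'].T@ci['t']; return c+dd*(((O+h*a-c)@a)/(dd@a))[...,None]
H=hit(u,v,0.)-O
x=(H@Xs)[face]; z=(H@Zs)[face]; pts2=np.stack([x,z],1).astype(np.float32)
hull=cv2.convexHull(pts2)[:,0]; print('circ',cv2.minEnclosingCircle(pts2)); 
up=hull[hull[:,1]>-5]; A=np.c_[2*up,np.ones(len(up))]; s=np.linalg.lstsq(A,(up**2).sum(1),rcond=None)[0]; print('circle fit ctr',s[:2],'r',np.sqrt(s[2]+s[0]**2+s[1]**2))
m=(hsv[...,0]>12)&(hsv[...,0]<28)&(hsv[...,1]>110)&(u>340)&(u<356)&(v>190)&(v<210)
pu,pv=u[m].mean(),v[m].mean(); print('pin px',pu,pv,m.sum())
for h in (3,4,5):
    q=hit(np.array(pu),np.array(pv),float(h))-O; q2=np.array([q@Xs,q@Zs]); print(h,'pin',q2.round(1),np.hypot(*q2).round(1),np.degrees(np.arctan2(q2[1],q2[0])).round(1), 'rel ctr', np.hypot(*(q2-s[:2])),np.degrees(np.arctan2(*(q2-s[:2])[::-1])))
sp=(np.abs(ax-126.7-38)<4)&(hsv[...,2]<90); print('spool top axial',np.median(ax[(u>270)&(u<370)&(v>315)&(v<330)]))
# windows on plane top
top=126.7+37.7
for (c0,r0,c1,r1) in ((255,290,292,330),(336,282,376,320)):
    m=(hsv[...,0]<20)&(hsv[...,1]>90)&(u>c0)&(u<c1)&(v>r0)&(v<r1); nn,l,st,ce=cv2.connectedComponentsWithStats(m.astype(np.uint8)); i=1+np.argmax(st[1:,4])
    q=(hit(u[l==i],v[l==i],top)-O).mean(0); q=np.array([q@Xs+9.9,q@Zs+6.9]); print('win',st[i],q.round(1),np.hypot(*q).round(1),np.degrees(np.arctan2(q[1],q[0])).round(1))
```

```text
face 2214 axial med 0.12982279572724176 n·a deg 0.3907653722160499 [-0.637  0.011  0.77 ]
circ ((0.12946826219558716, 0.44788551330566406), 26.02469253540039)
circle fit ctr [-0.15697768  0.86595459] r 25.46285415912613
pin px 348.65909090909093 198.77272727272728 44
3 pin [11.  17.9] 21.0 58.3 rel ctr 20.337219580698005 56.64874456061157
4 pin [10.9 18. ] 21.1 58.7 rel ctr 20.43950046337764 57.102378866926614
5 pin [10.9 18.2] 21.2 59.2 rel ctr 20.543049799678787 57.55146790993579
spool top axial 163.89872810885151
win [257 297  33  27 467] [-17.4  12.7] 21.6 143.8
win [340 286  30  29 469] [10.7 17.2] 20.3 58.0
```

The pin sits at β≈57° and the slot at about 55°, so I will add roughly 2° of twist (negative about tool y). The disc centre agrees with my spindle origin to within 0.5 mm.

```bash
python3 -m pendant '0.0099 0 0.0072 0 -2 0 0;0 0.02 0 0 0 0 0;0 0.02 0 0 0 0 0;0 0.007 0 0 0 0 0;0 0 0 0 0 0 0'; python3 -m pendant '0 0 0 0 0 0 0;0 0 0 0 0 0 0;0 0 0 0 0 0 0'; python3 chk.py 66 -2
python3 - <<'E'
from h import *
for n in ['side','wrist']:
    ci=camera_info(n); p,d=snapshot(n); np.save(n+'4.npy',d); np.savez(n+'4i.npz',**ci)
    x,y,w=(300,160,100) if n=='side' else (220,160,200)
    cv2.imwrite(f'pics/{n}4c.png',cv2.resize(p[y:y+w,x:x+w,::-1],(600,600),interpolation=cv2.INTER_CUBIC))
E
```

```text
time: 7.82
eef_pos: [561.9, -81.8, 181.6]
tcp_rot: [-0.308, 0.291, -0.64, 0.641]
wrist_force: [-0.7, 1.0, -3.1]
gripper_width: 0.678
time: 8.07
eef_pos: [561.6, -82.7, 183.8]
tcp_rot: [0.307, -0.289, 0.642, -0.64]
wrist_force: [-0.6, -0.6, -3.4]
gripper_width: 0.682
t 8.0667 spool in spindle: along X 0.2 Z 0.3 axial 80.7 grip 0.682 F [-0.6 -0.6 -3.4] tool F [ 0.6  2.2 -2.6] T [-0.56  0.05  0.05]
rotvec to go deg [-0.12  0.01  0.07] shift tool mm [-0.3 14.7 -0.3] q [-0.49  0.28  1.85  0.7   0.47  0.53]
```

View pics/side4c.png

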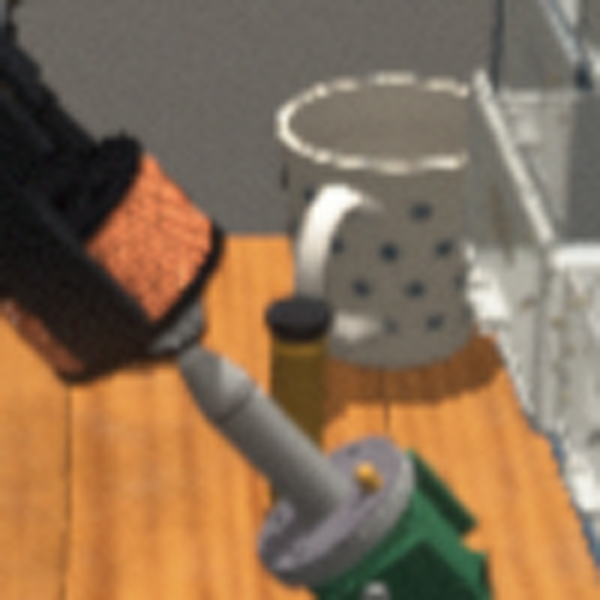

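View pics/wrist4c.png

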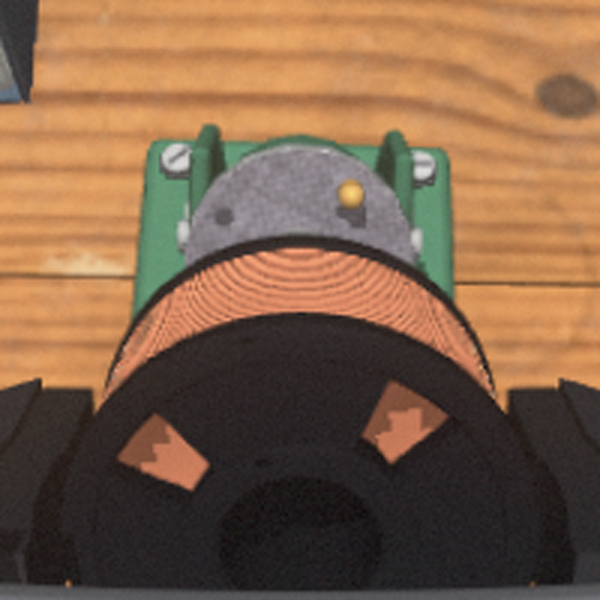

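The side view shows the spool bore in line with the spindle tip, and the wrist view shows the window in line with the pin. The grey patch behind is the other spool. Next I thread it on in small steps and watch the forces.

```bash
python3 -m pendant '0 0.006 0 0 0 0 0;0 0.006 0 0 0 0 0;0 0.006 0 0 0 0 0;0 0.006 0 0 0 0 0;0 0 0 0 0 0 0'; python3 -m pendant '0 0 0 0 0 0 0;0 0 0 0 0 0 0'; python3 chk.py 45 -2
```

```text
time: 8.58
eef_pos: [577.6, -83.1, 163.3]
tcp_rot: [0.307, -0.291, 0.641, -0.64]
wrist_force: [-0.1, 0.3, -2.7]
gripper_width: 0.681
time: 8.75
eef_pos: [577.2, -83.1, 164.4]
tcp_rot: [0.307, -0.29, 0.642, -0.64]
wrist_force: [-0.7, 0.8, -3.2]
gripper_width: 0.682
t 8.75 spool in spindle: along X 0.3 Z -0.1 axial 55.8 grip 0.682 F [-0.7  0.8 -3.2] tool F [-0.8  2.  -2.6] T [-0.65  0.02  0.05]
rotvec to go deg [-0.05 -0.02  0.04] shift tool mm [-0.3 10.8  0.1] q [-0.47  0.33  1.84  0.74  0.43  0.49]
```

Over the cone with no contact force. I continue onto the straight part.

```bash
python3 -m pendant '-0.0002 0.005 0.0002 0 0 0 0;0 0.005 0 0 0 0 0;0 0.003 0 0 0 0 0;0 0 0 0 0 0 0;0 0 0 0 0 0 0'; python3 chk.py 30 -2;  python3 -m pendant '0 0.004 0 0 0 0 0;0 0.004 0 0 0 0 0;0 0.004 0 0 0 0 0;0 0 0 0 0 0 0;0 0 0 0 0 0 0'; python3 chk.py 20 -2
```

```text
time: 9.17
eef_pos: [585.7, -83.1, 154.5]
tcp_rot: [0.307, -0.29, 0.642, -0.64]
wrist_force: [0.6, -0.1, -3.0]
gripper_width: 0.681
t 9.1667 spool in spindle: along X 0.1 Z -0.0 axial 42.6 grip 0.681 F [ 0.6 -0.1 -3. ] tool F [ 0.   2.7 -1.5] T [-0.54  0.01  0.04]
rotvec to go deg [-0.04 -0.02  0.04] shift tool mm [-0.1 12.6  0. ] q [-0.46  0.36  1.83  0.76  0.41  0.47]
time: 9.58
eef_pos: [593.5, -83.2, 145.2]
tcp_rot: [0.307, -0.29, 0.641, -0.64]
wrist_force: [0.4, 0.9, -2.3]
gripper_width: 0.68
t 9.5833 spool in spindle: along X 0.2 Z -0.0 axial 30.6 grip 0.68 F [ 0.4  0.9 -2.3] tool F [-1.   2.  -1.2] T [-0.61  0.01  0.06]
rotvec to go deg [-0.03 -0.03  0.04] shift tool mm [-0.2 10.6  0. ] q [-0.45  0.39  1.82  0.79  0.39  0.45]
```

```bash
python3 -m pendant '0 0.004 0 0 0 0 0;0 0.004 0 0 0 0 0;0 0.004 0 0 0 0 0;0 0 0 0 0 0 0;0 0 0 0 0 0 0' 12; python3 chk.py 10 -2;  python3 -m pendant '0 0.004 0 0 0 0 0;0 0.003 0 0 0 0 0;0 0.002 0 0 0 0 0;0 0 0 0 0 0 0;0 0 0 0 0 0 0' 12; python3 chk.py 9 -2
python3 - <<'E'
from h import *
for n in ['side','wrist']:
    p,d=snapshot(n)
    x,y,w=(310,190,100) if n=='side' else (220,160,200)
    cv2.imwrite(f'pics/{n}5c.png',cv2.resize(p[y:y+w,x:x+w,::-1],(600,600),interpolation=cv2.INTER_CUBIC))
E
```

```text
time: 10.0
eef_pos: [601.2, -83.3, 136.0]
tcp_rot: [0.307, -0.29, 0.641, -0.64]
wrist_force: [-0.0, 0.4, -3.4]
gripper_width: 0.686
t 10.0 spool in spindle: along X 0.1 Z -0.0 axial 18.6 grip 0.686 F [-0.   0.4 -3.4] tool F [-0.5  2.6 -2.2] T [-0.56  0.01  0.09]
rotvec to go deg [-0.03 -0.02  0.03] shift tool mm [-0.1  8.6  0. ] q [-0.45  0.41  1.81  0.81  0.38  0.43]
time: 10.42
eef_pos: [606.9, -83.5, 129.3]
tcp_rot: [0.307, -0.29, 0.642, -0.64]
wrist_force: [0.9, 0.6, -2.6]
gripper_width: 0.686
t 10.4167 spool in spindle: along X 0.2 Z 0.1 axial 9.7 grip 0.686 F [ 0.9  0.6 -2.6] tool F [-0.7  2.6 -0.9] T [-0.59 -0.01  0.02]
rotvec to go deg [-0.05 -0.02  0.04] shift tool mm [-0.2  0.7 -0.1] q [-0.44  0.43  1.8   0.83  0.37  0.41]
```

View pics/side5c.png

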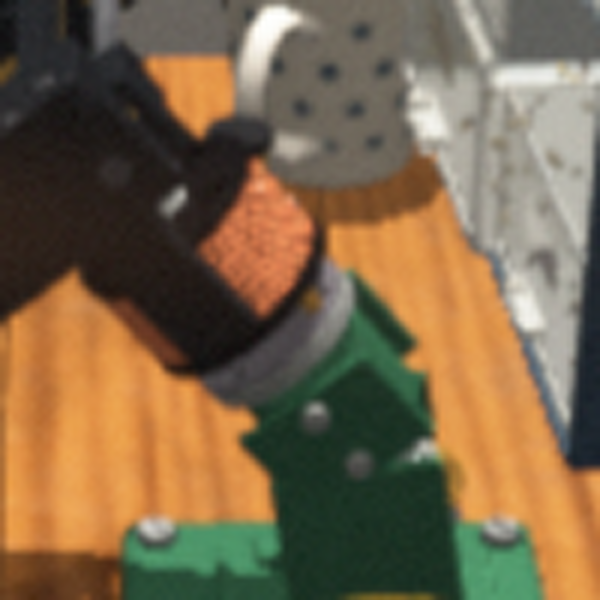

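View pics/wrist5c.png

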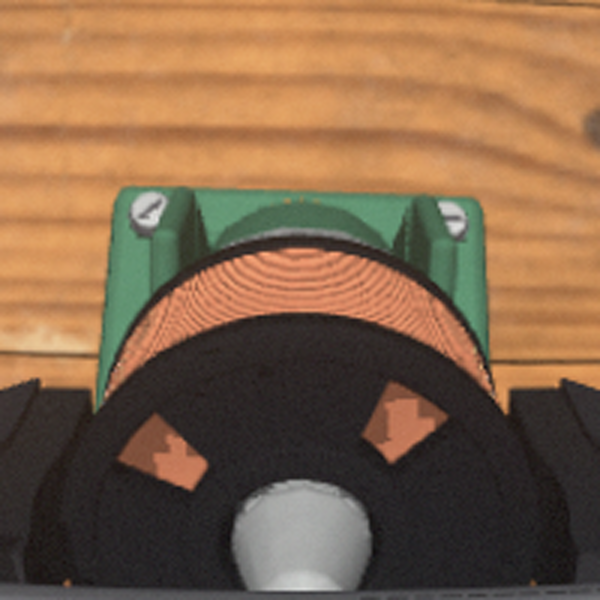

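The spool is threaded, just short of the pin and in line with it. Now 1 mm steps.

```bash
python3 -m pendant '0 0.001 0 0 0 0 0;0 0.001 0 0 0 0 0;0 0 0 0 0 0 0;0 0 0 0 0 0 0'; python3 chk.py 7 -2;  python3 -m pendant '0 0.001 0 0 0 0 0;0 0 0 0 0 0 0;0 0 0 0 0 0 0' ; python3 chk.py 6 -2
```

```text
time: 10.85
eef_pos: [608.2, -83.5, 127.9]
tcp_rot: [0.307, -0.29, 0.642, -0.64]
wrist_force: [0.2, 0.2, -3.8]
gripper_width: 0.688
t 10.85 spool in spindle: along X 0.2 Z 0.2 axial 7.9 grip 0.688 F [ 0.2  0.2 -3.8] tool F [-0.3  3.  -2.3] T [-0.58  0.04  0.01]
rotvec to go deg [-0.06 -0.02  0.05] shift tool mm [-0.2  0.9 -0.2] q [-0.44  0.44  1.8   0.83  0.36  0.41]
time: 11.1
eef_pos: [608.9, -83.5, 127.1]
tcp_rot: [0.307, -0.29, 0.642, -0.64]
wrist_force: [-0.2, -0.7, -4.1]
gripper_width: 0.688
t 11.1 spool in spindle: along X 0.2 Z 0.2 axial 6.8 grip 0.688 F [-0.2 -0.7 -4.1] tool F [ 0.6  3.  -2.9] T [-0.61  0.03  0.04]
rotvec to go deg [-0.06 -0.02  0.05] shift tool mm [-0.2  0.8 -0.2] q [-0.44  0.44  1.8   0.83  0.36  0.4 ]
```

```bash
python3 -m pendant '0 0.001 0 0 0 0 0;0 0 0 0 0 0 0;0 0 0 0 0 0 0'; python3 chk.py 5 -2
```

```text
time: 11.35
eef_pos: [609.5, -83.5, 126.4]
tcp_rot: [0.307, -0.29, 0.642, -0.64]
wrist_force: [1.2, 0.3, -3.1]
gripper_width: 0.686
t 11.35 spool in spindle: along X 0.2 Z 0.2 axial 5.8 grip 0.686 F [ 1.2  0.3 -3.1] tool F [-0.4  3.1 -1. ] T [-0.55  0.01  0.04]
rotvec to go deg [-0.06 -0.02  0.05] shift tool mm [-0.2  0.8 -0.1] q [-0.44  0.44  1.8   0.84  0.36  0.4 ]
```

No contact yet, and the spool may already be entering the slot. I keep going at 1 mm.

```bash
python3 -m pendant '0 0.001 0 0 0 0 0;0 0 0 0 0 0 0;0 0 0 0 0 0 0'; python3 chk.py 4 -2; python3 -m pendant '0 0.001 0 0 0 0 0;0 0 0 0 0 0 0;0 0 0 0 0 0 0'; python3 chk.py 3 -2
```

```text
time: 11.6
eef_pos: [610.2, -83.6, 125.6]
tcp_rot: [0.307, -0.29, 0.642, -0.64]
wrist_force: [-0.6, -0.6, -2.6]
gripper_width: 0.68
t 11.6 spool in spindle: along X 0.2 Z 0.1 axial 4.8 grip 0.68 F [-0.6 -0.6 -2.6] tool F [ 0.6  1.6 -2.2] T [-0.6   0.    0.07]
rotvec to go deg [-0.06 -0.02  0.05] shift tool mm [-0.2  0.8 -0.1] q [-0.44  0.44  1.8   0.84  0.36  0.4 ]
time: 11.85
eef_pos: [610.8, -83.6, 124.8]
tcp_rot: [0.307, -0.29, 0.642, -0.64]
wrist_force: [-0.5, -0.3, -3.0]
gripper_width: 0.688
t 11.85 spool in spindle: along X 0.2 Z 0.1 axial 3.8 grip 0.688 F [-0.5 -0.3 -3. ] tool F [ 0.2  2.  -2.3] T [-0.57  0.03 -0.01]
rotvec to go deg [-0.05 -0.02  0.05] shift tool mm [-0.2  0.8 -0.1] q [-0.44  0.44  1.8   0.84  0.36  0.4 ]
```

```bash
python3 -m pendant '0 0.001 0 0 0 0 0;0 0 0 0 0 0 0;0 0 0 0 0 0 0'; python3 chk.py 2 -2
```

```text
time: 12.1
eef_pos: [611.5, -83.6, 124.1]
tcp_rot: [0.307, -0.29, 0.642, -0.64]
wrist_force: [0.2, 0.5, -3.3]
gripper_width: 0.685
t 12.1 spool in spindle: along X 0.3 Z 0.2 axial 2.8 grip 0.685 F [ 0.2  0.5 -3.3] tool F [-0.5  2.6 -2. ] T [-0.58  0.02  0.05]
rotvec to go deg [-0.06 -0.02  0.05] shift tool mm [-0.3  0.8 -0.2] q [-0.44  0.45  1.8   0.84  0.36  0.4 ]
```

```bash
python3 -m pendant '0 0.001 0 0 0 0 0;0 0 0 0 0 0 0;0 0 0 0 0 0 0'; python3 chk.py 1 -2
python3 - <<'E'
from h import *
for n in ['side','wrist']:
    p,d=snapshot(n)
    x,y,w=(310,190,100) if n=='side' else (220,160,200)
    cv2.imwrite(f'pics/{n}6c.png',cv2.resize(p[y:y+w,x:x+w,::-1],(600,600),interpolation=cv2.INTER_CUBIC))
E
```

```text
time: 12.35
eef_pos: [612.1, -83.6, 123.3]
tcp_rot: [0.307, -0.29, 0.642, -0.64]
wrist_force: [-0.5, -0.1, -2.0]
gripper_width: 0.686
t 12.35 spool in spindle: along X 0.2 Z 0.1 axial 1.8 grip 0.686 F [-0.5 -0.1 -2. ] tool F [ 0.1  1.3 -1.6] T [-0.57 -0.02  0.01]
rotvec to go deg [-0.05 -0.02  0.05] shift tool mm [-0.2  0.8 -0.1] q [-0.44  0.45  1.8   0.85  0.36  0.4 ]
```

View pics/side6c.png

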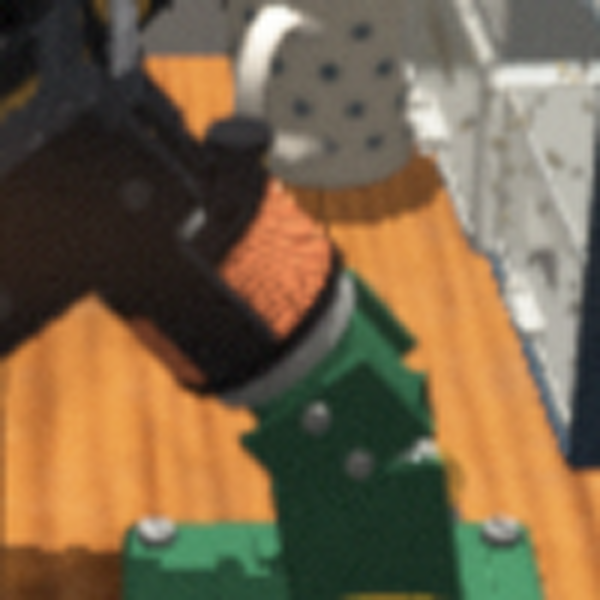

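View pics/wrist6c.png

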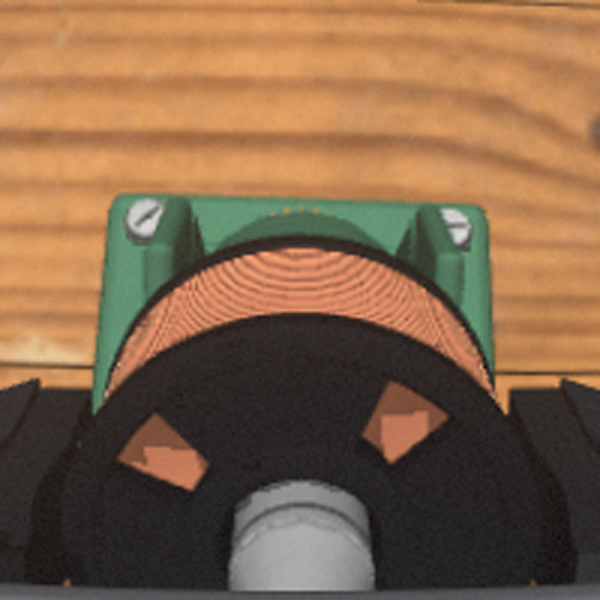

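The pin is in the slot: the side view shows the gap almost closed, and the wrist view shows no slip in the hand. I continue in half-millimetre steps until it contacts the disc.

```bash
python3 -m pendant '0 0.0007 0 0 0 0 0;0 0 0 0 0 0 0;0 0 0 0 0 0 0'; python3 chk.py 0 -2
```

```text
time: 12.7
eef_pos: [612.5, -83.6, 122.8]
tcp_rot: [0.307, -0.29, 0.642, -0.64]
wrist_force: [-0.7, 0.3, -3.1]
gripper_width: 0.688
t 12.7 spool in spindle: along X 0.2 Z 0.1 axial 1.1 grip 0.688 F [-0.7  0.3 -3.1] tool F [-0.4  1.9 -2.5] T [-0.6   0.06  0.01]
rotvec to go deg [-0.05 -0.02  0.05] shift tool mm [-0.2  1.1 -0.1] q [-0.44  0.45  1.79  0.85  0.36  0.39]
```

```bash
python3 -m pendant '0 0.0005 0 0 0 0 0;0 0 0 0 0 0 0;0 0 0 0 0 0 0'; python3 chk.py 0 -2
```

```text
time: 12.95
eef_pos: [612.9, -83.6, 122.4]
tcp_rot: [0.307, -0.29, 0.642, -0.64]
wrist_force: [0.2, 0.7, -3.8]
gripper_width: 0.684
t 12.95 spool in spindle: along X 0.2 Z 0.2 axial 0.7 grip 0.684 F [ 0.2  0.7 -3.8] tool F [-0.8  3.  -2.3] T [-0.56  0.02  0.06]
rotvec to go deg [-0.06 -0.02  0.05] shift tool mm [-0.2  0.7 -0.2] q [-0.44  0.45  1.79  0.85  0.35  0.39]
```

```bash
python3 -m pendant '0 0.0004 0 0 0 0 0;0 0 0 0 0 0 0;0 0 0 0 0 0 0'; python3 chk.py 0 -2
```

```text
time: 13.2
eef_pos: [613.1, -83.6, 122.2]
tcp_rot: [0.307, -0.29, 0.642, -0.64]
wrist_force: [-1.5, 0.0, -2.2]
gripper_width: 0.687
t 13.2 spool in spindle: along X 0.2 Z 0.2 axial 0.4 grip 0.687 F [-1.5  0.  -2.2] tool F [-0.1  0.7 -2.5] T [-0.61  0.03  0.05]
rotvec to go deg [-0.06 -0.02  0.05] shift tool mm [-0.2  0.4 -0.2] q [-0.44  0.45  1.79  0.85  0.35  0.39]
```

```bash
python3 -m pendant '0 0.0004 0 0 0 0 0;0 0 0 0 0 0 0;0 0 0 0 0 0 0'; python3 chk.py 0 -2
```

```text
time: 13.45
eef_pos: [613.2, -83.6, 122.2]
tcp_rot: [0.307, -0.29, 0.642, -0.64]
wrist_force: [-6.7, -0.7, 2.6]
gripper_width: 0.688
t 13.45 spool in spindle: along X 0.2 Z 0.2 axial 0.3 grip 0.688 F [-6.7 -0.7  2.6] tool F [ 0.7 -6.3 -3.5] T [-0.7   0.03  0.1 ]
rotvec to go deg [-0.08 -0.02  0.06] shift tool mm [-0.2  0.3 -0.2] q [-0.44  0.45  1.79  0.85  0.35  0.39]
```

```bash
python3 -m pendant '0 0.0004 0 0 0 0 0;0 0 0 0 0 0 0;0 0 0 0 0 0 0'; python3 chk.py 0 -2
```

```text
time: 13.7
eef_pos: [613.2, -83.6, 122.1]
tcp_rot: [0.307, -0.29, 0.642, -0.64]
wrist_force: [-9.2, 0.6, 6.2]
gripper_width: 0.688
t 13.7 spool in spindle: along X 0.2 Z 0.2 axial 0.2 grip 0.688 F [-9.2  0.6  6.2] tool F [ -0.5 -10.7  -3.1] T [-0.89  0.07  0.07]
rotvec to go deg [-0.09 -0.01  0.06] shift tool mm [-0.2  0.2 -0.2] q [-0.43  0.45  1.79  0.85  0.35  0.39]
```

The spool contacts the disc face at axial ≈0.2 mm with about 10 N, so it is fully home. I relieve the pressure, then release.

```bash
python3 -m pendant '0 -0.0007 0 0 0 0 0;0 0 0 0 0 0 0;0 0 0 0 0 0 0'; python3 chk.py 0 -2; python3 -m pendant '0 0 0 0 0 0 0.8;0 0 0 0 0 0 0.9;0 0 0 0 0 0 1;0 0 0 0 0 0 1;0 0 0 0 0 0 1'; python3 -m pendant '0 0 0 0 0 0 1;0 0 0 0 0 0 1;0 0 0 0 0 0 1'; python3 chk.py 0 -2
python3 - <<'E'
from h import *
for n in ['side','wrist']:
    p,d=snapshot(n)
    x,y,w=(310,190,100) if n=='side' else (220,160,200)
    cv2.imwrite(f'pics/{n}7c.png',cv2.resize(p[y:y+w,x:x+w,::-1],(600,600),interpolation=cv2.INTER_CUBIC))
E
```

```text
time: 13.95
eef_pos: [613.2, -83.6, 122.2]
tcp_rot: [0.307, -0.29, 0.642, -0.64]
wrist_force: [-3.5, -0.2, 1.9]
gripper_width: 0.682
t 13.95 spool in spindle: along X 0.3 Z 0.3 axial 0.3 grip 0.682 F [-3.5 -0.2  1.9] tool F [ 0.2 -3.7 -1.5] T [-0.57  0.07  0.15]
rotvec to go deg [-0.07 -0.02  0.06] shift tool mm [-0.3  0.3 -0.2] q [-0.44  0.45  1.79  0.85  0.35  0.39]
time: 14.37
eef_pos: [613.3, -83.7, 122.1]
tcp_rot: [0.307, -0.29, 0.642, -0.64]
wrist_force: [0.7, -0.4, 0.1]
gripper_width: 0.999
time: 14.62
eef_pos: [613.2, -83.6, 122.0]
tcp_rot: [0.307, -0.29, 0.642, -0.64]
wrist_force: [-1.0, -0.5, 0.1]
gripper_width: 1.001
t 14.6167 spool in spindle: along X 0.2 Z 0.2 axial 0.2 grip 1.001 F [-1.  -0.5  0.1] tool F [ 0.5 -0.7 -0.7] T [-0.27  0.03  0.03]
rotvec to go deg [-0.06 -0.02  0.05] shift tool mm [-0.2  0.2 -0.2] q [-0.44  0.45  1.79  0.85  0.35  0.39]
```

View pics/wrist7c.png

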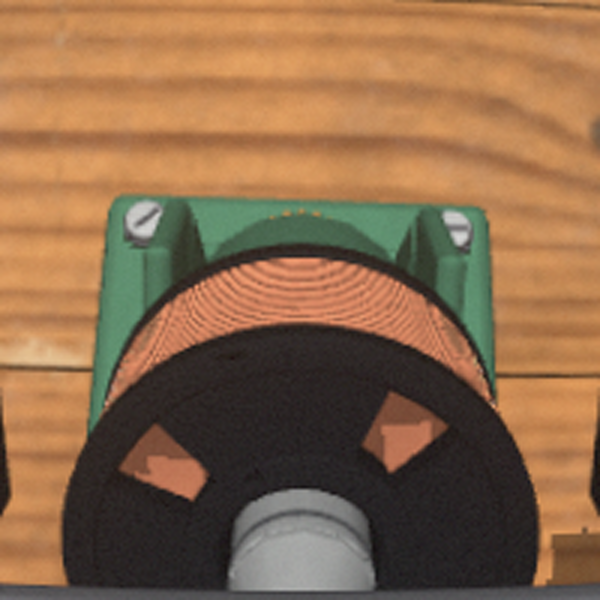

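View pics/side7c.png

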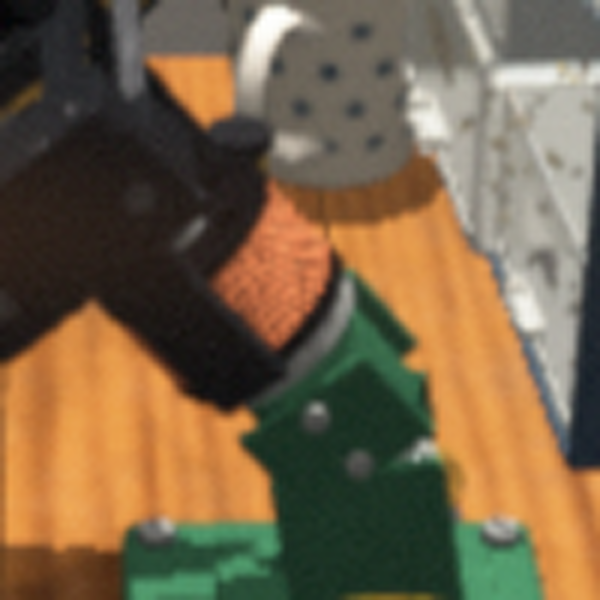

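The jaws are open and clear of the spool, which sits flush and settled about 1.5 mm onto the spindle. I retreat straight back along the axis.

```bash
python3 -m pendant '0 -0.01 0 0 0 0 1;0 -0.02 0 0 0 0 1;0 -0.025 0 0 0 0 1;0 -0.025 0 0 0 0 1;0 -0.025 0 0 0 0 1'; python3 -m pendant '0 -0.02 0 0 0 0 1;0 -0.01 0 0 0 0 1;0 0 0 0 0 0 1;0 0 0 0 0 0 1;0 0 0 0 0 0 1'
python3 - <<'E'
from chk import *
for n in ['side','scene','wrist']:
    ci=camera_info(n); p,d=snapshot(n); cv2.imwrite(f'pics/{n}8.png',p[:,:,::-1])
    P=cloud(ci,d,n=='wrist'); W=P-O; ax=W@a; x=W@Xs; z=W@Zs
    m=(ax>32)&(ax<44)&(np.hypot(x,z)<34)&(np.hypot(x,z)>11); T=P[m]
    hsv=cv2.cvtColor(p,cv2.COLOR_RGB2HSV)
    T=P[m&(hsv[...,2]<90)]
    if len(T)>50:
        nn=np.linalg.svd(T-T.mean(0))[2][2]; nn*=np.sign(nn[2]); w=T-O
        print(n,len(T),'top axial',np.median(w@a).round(2),'tilt err deg',np.degrees(np.arccos(nn@a)).round(1),cv2.minEnclosingCircle(np.stack([w@Xs,w@Zs],1).astype(np.float32)))
E
```

```text
time: 15.13
eef_pos: [544.3, -82.2, 203.4]
tcp_rot: [0.307, -0.29, 0.642, -0.64]
wrist_force: [0.5, 0.3, 0.6]
gripper_width: 1.003
time: 15.55
eef_pos: [526.4, -82.0, 224.6]
tcp_rot: [0.307, -0.29, 0.641, -0.64]
wrist_force: [-0.6, 0.4, -0.1]
gripper_width: 1.0
side 337 top axial 36.31 tilt err deg 0.3 ((1.6534063816070557, -2.1030759811401367), 30.49293327331543)
scene 363 top axial 36.95 tilt err deg 0.2 ((-3.8039636611938477, -3.3627748489379883), 29.18675994873047)
wrist 4024 top axial 37.87 tilt err deg 0.1 ((-0.026299240067601204, -1.6616888046264648), 30.289073944091797)
```

View pics/wrist8.png

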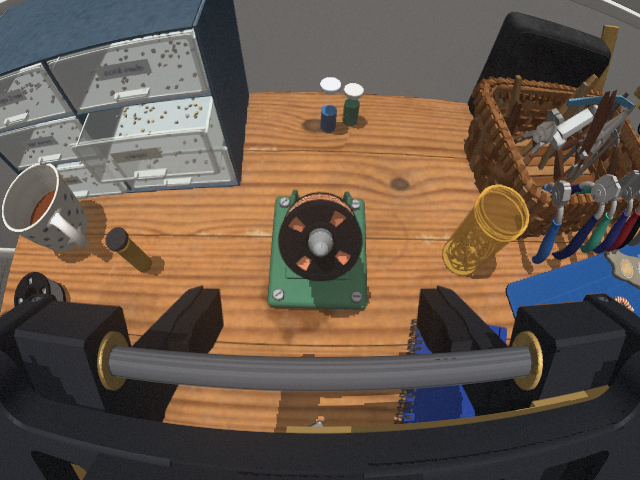

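View pics/side8.png

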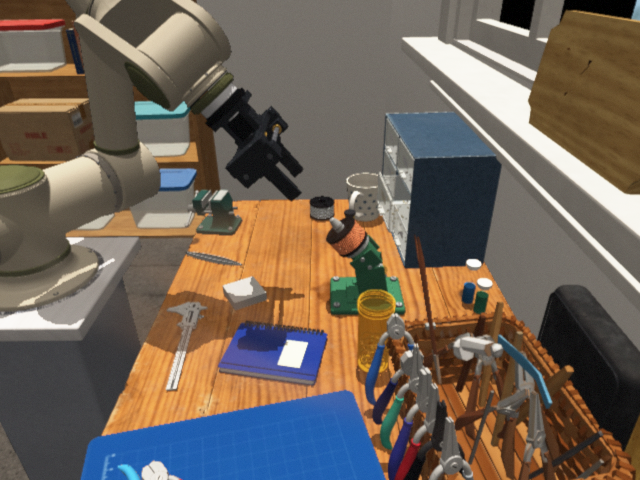

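The wrist view shows the spool flush on the stand at (321,240). Its top is at 37.9 mm axial against 38, it is 1.7 mm off centre (the bore play), and its tilt is 0.1°. The robot is clear, and the tube, vial and block are in their places.

```bash
python3 -c "
from bench import job; print(job.sign_off())"
```

```text
the job is handed in; nothing more can be done
None
```

The full copper spool is on the spindle, fully home on the brake disc with the drive pin in a slot. The job was handed in at about 15.7 s; sign-off gives no verdict.

I gripped the spool from above and turned it so that a slot lined up with the pin as seen by the wrist camera. Then I tilted it 40°, threaded it on, and lowered it in small steps. The pin went into the slot without any searching. The only contact force read at the wrist was about 13 N net against the disc face (limit 25 N), and I eased it off before opening the jaws.

**Last checks with the wrist camera:**
- **Seating:** the spool's top was at 37.9 mm along the spindle, against 38 mm nominal, so the underside is within about 0.2 mm of the disc.
- **Alignment:** it was 0.1° off the axis and about 1.7 mm off centre, which is the play in the bore.
- **Surroundings:** the gripper was well clear. The tube, vial and block looked untouched, by eye rather than measured.

**Where the cameras disagreed:**
- **Seating height:** the side and scene cameras put the top 1–1.7 mm lower.
- **Centre:** they put it 2.7 mm (side) and 5 mm (scene) off the axis. The scene figure is outside the 4 mm tolerance. I took these as calibration error and partial views, since a 20 mm bore on a 17 mm spindle allows only 1.5 mm.

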